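# Calibrate the packing bench's scale with the reference weight and the stylus

### The arm

A 6-joint arm with a two-finger parallel gripper is mounted at the origin on the work surface. World frame = base frame: x ahead of the robot, y to its left, z up, the work surface at z = 0. Lengths are in m, angles in degrees, forces in N, time in s.
With the tool pointing down it reaches from about 0.3 to 0.75 m from the base axis. Payload 8.5 kg.
Tool frame: the origin (TCP) lies at the very end of the fingers, on their centre line; the grasp point (between the pads) lies 19 mm behind it (env.pinch_z is the distance from the TCP to the grasp point, in m); z points along the fingers, y is the line along which they close (so a half turn about z gives the same grasp; the last joint's range is limited). The gripper opens to 88 mm and grips with 3 to 60 N. Pads are 18 mm wide; open, the fingers measure 123 mm over their backs; the gripper's body (75 mm by 187 mm) begins 45 mm behind the grasp point.
Start: joints at [61.461, 21.807, 74.336, -0, 83.858, -12.336], TCP at [0.153, 0.528, 0.239] pointing down, gripper open.
Joint ranges: [-178.18, 178.18], [-50.72, 133.34], [12.68, 142.11], [-81.47, 261.47], [9.98, 163.14], [-165.26, 165.26]. Speed limits (degrees/s): [136.94, 136.94, 180, 180, 180, 180].

### API

Orientations are given as a 3x3 rotation matrix whose columns are the frame's x, y, z axes.
In Python, from plant import env gives the robot as it stands.
- The arm moves only by the tool send_rows, never from a script. Its argument "motion" is a list of rows, each a list of 3 entries, a list of its own where there are three numbers: the turn, a rotation vector about the tool's x, y, z as a fraction of full scale, then the shift along the tool's x, y, z as a fraction of full scale, then the opening, from -1 (shut) to 1 (fully open). In form: [[[wx, wy, wz], [tx, ty, tz], gripper], ...]. A call has exactly 5 rows; each row is the pose to reach, as a shift and turn from the pose commanded when the call began, along the tool's axes at that moment; what a row does not reach only later rows make up. Full scale, the value 1, is 0.3 m for a shift and 45 degrees for a turn. A row lasts 1/10 s, in which the tool goes at most 50 mm and 8.59 degrees, less where a joint would pass 70% of its speed; a pose out of reach is approached as far as the arm can. A call with a number of a shift or a turn outside -1 to 1 is refused whole. A call with a gripper value outside its range is refused whole. The fingers move at their own pace and stop on an object; "force" is the grip in N (left out, the last holds). Time passes only in rows, so rows that repeat a pose let the fingers close, or fill a call up. It gives the time, the measured TCP pose, the force, the opening and the grip force at its end, in the units of the state.
- env.get_state(): the state, without advancing time (a new reading comes with each control period).
- env.camera(name): name is "scene" or "side" or "wrist"; returns a dict with "color" (384x512x3 uint8, red, green, blue), "mtx" (3x3 intrinsics, pixels), "camera_from_world" (4x4, takes a point from world to camera coordinates). Camera axes: x right, y up, looking along -z (the intrinsics and any distortion apply to the point x, -y, -z); pixel columns grow to the right and rows downward; lengths in m; the calibration is good to about 2 mm. A picture is of the moment at which its call begins. There is no depth.
- env.sign_off(): hands the job in; it is judged then, once.
The state is a dict: "t": time; "qpos": joint angles; "joint_velocities": joint speeds; "joint_torque": joint torques, N m; "eef_pos": TCP position; "orientation": TCP orientation; "force": force on the tool from outside, world axes, zero at the start; "moment": the same for the moment, N m; "gripper_width": finger opening in m; "grasp_force": force on a finger pad.
Only numpy, scipy, OpenCV 4.12 (cv2) and the standard library are available. Lean on these libraries where they do the work, as an engineer would, in place of code of your own. Each camera call takes 0.05 s, during which the arm holds its last target. There are 200 camera calls.

### The job

Calibrate the bench scale: set the larger of the two knobbed weights down gently in the middle of the scale's pan and let go of it. Then take the stylus out of its fork rest and, with its needle, push the small button recessed in the scale's sloping front panel fully home and hold it there for about a second. Hang the stylus back in its fork, upright on its collar; the weight stays on the pan and everything else is left where it stands.

Things in the scene. Friction and masses are not known exactly. Their poses are not given: they have to be found in the camera images.
- scale: Fixed bench scale, white, 270 mm deep (x) by 200 wide (y). Origin: centre of its underside on the bench; x to its back, away from the robot. Its front panel slopes up to the back at 35 deg, from 21 mm high at the front edge to 73.5 mm, 75 mm farther back; behind it the housing is 73.5 mm high. On the panel: dark display, four flat dummy keys and, right-hand end (-y), the recessed button.
- pan_mid (a point): Middle of the top face of the scale's steel pan, marked by a scribed circle 92 mm across. The pan is a level plate, 160 mm (x) by 180 mm (y), 88.5 mm above the bench, centred 40 mm behind the scale's origin. Axes as the scale's.
- cal_mouth (a point): Centre of the recessed button's mouth: top of a dark steel guard ring, 19 mm outer diameter, 2 mm proud of the panel. z points straight out of the panel (35 deg from vertical, leaning to the scale's front, towards the robot), x up the slope. From the mouth a straight round hole, 10 mm in diameter, runs in along -z; a needle must enter along it.
- cal_button (a joint): Grey spring button, 8.6 mm across, at the bottom of that hole, its face 10 mm below the mouth when released. Value: how far it is pushed in (along the mouth's -z), 0 released to 0.003 m fully home. It pushes back with 1.5 N at first and 3 N fully home, where it meets a hard stop; let go, it springs back.
- stylus: Straight rigid stylus, 36 to 63 g, hanging upright in the rest. Origin: centre of its collar's underside; z along it to the handle's end (up). Collar: diameter 26 mm, z 0 to 4 mm. Above, a black square handle 14 x 14 mm, flats facing x and y, z 4 to 76 mm, to be gripped from above in line with it. Below, a steel ferrule, diameter 8 mm, to z -30 mm, then a needle, diameter 4 mm, to z -62 mm.
- stylus_tip (a point): Rounded end of the stylus's needle, 62 mm below the collar's underside on its axis; axes as the stylus's.
- rest: Fixed fork rest. Origin on the bench below the seat. Steel foot 90 x 90 x 12 mm, a post 29 to 45 mm behind the origin (+x), and a level aluminium fork 8 mm thick, its top 95 mm above the bench, nothing above it. Two arms, 12 mm wide, 12 mm apart, point to -x, roughly at the robot; slot closed 21 mm behind the origin. A lip 4 mm high crosses each arm 24 to 28 mm in front of the origin.
- rest_seat (a point): Where the centre of the collar's underside rests: mid-slot, level with the top of the fork's arms, 95 mm above the bench; axes as the rest's. The stylus hangs with its ferrule in the slot (2 mm play each side) and its collar on both arms; it lifts straight out upwards and goes back the same way.
- weight_large: Reference weight of 500 g, polished steel, the larger one in the tray, loose. Upright cylinder 38 mm in diameter and 48 mm high, then a neck 17 mm thick and a knob 25 mm in diameter, 60 to 72 mm high. Origin: centre of its underside; z up.
- weight_small: The smaller weight, 200 g, same shape, 28 mm in diameter, 53 mm high overall, loose in the same tray about 100 mm from the large one (which one is nearer varies). It stays there. Origin: centre of its underside.
- tray: Fixed wooden weight tray, 210 mm (x) by 120 mm (y), floor 8 mm above the bench, lip 7 mm thick and 15 mm high. The weights stand on its x axis, about 50 mm either side of its middle. Origin: centre of its underside. Tray and rest stand left and right of the scale; which is on which side varies.
- carton: Small closed cardboard carton, 90 x 90 mm, 40 mm high, loose, behind the tray or behind the rest. Stays where it is. Origin: centre of its underside.
- tape_roll: Roll of packing tape lying flat, 110 mm in diameter, 50 mm high, loose, behind the other of the two (rest or tray). Stays where it is. Origin: centre of its underside.
Things that resemble listed ones, but are neither listed nor needed, are in the scene too. What is shaped like the stylus but yellow is not meant. Leave any purple look-alike of the rest alone.

How it is judged:
By the outcome, as a careful person would: the job done as asked, in the order asked, and still so for the second after the job is handed in, with the robot touching nothing.
It also fails if it takes over 67 s, if anything falls off the work surface, if the arm or the gripper's body presses on something with over 40 N, if the wrist force passes 120 N, or if a joint passes its speed limit or range.

## Working session

There is one attempt and no reset: what is moved stays moved. The work goes in short steps, Python scripts to look and compute and a tool call to move; the robot and the scene stay as the last step left them, time stands still between calls to the robot, and variables do not carry over. Pictures are saved under pics/ and viewed, at most 10 in all, crops included, and the job is handed in when it is done.

Besides the shell and the picture viewer there is one more tool, called after "Call:" by a JSON object that holds its "op" and its "data", one argument or row to a line. send_rows: Moves the arm, as the interface text tells. Shift numbers are shares of 0.3 m and turn numbers shares of 45 degrees, none past 1 either way. Its arguments: {"type":"object","properties":{"motion":{"type":"array","items":{"type":"array"}},"force":{"type":"number"}},"required":["motion"]}

```bash
mkdir -p pics; ls; python3 - <<'E'
from plant import env
import cv2,numpy as np
for n in("scene","side","wrist"):
    c=env.camera(n); cv2.imwrite(f"pics/{n}0.png",c["color"][:,:,::-1])
    np.savez(f"pics/{n}0.npz",**{k:c[k] for k in("color","mtx","camera_from_world")}); print(n,c.keys(),c["mtx"],c["camera_from_world"])
a=cv2.imread("pics/scene0.png");b=cv2.imread("pics/side0.png")
cv2.imwrite("pics/s0.png",cv2.resize(a,(800,600),interpolation=cv2.INTER_CUBIC))
cv2.imwrite("pics/d0.png",cv2.resize(b,(800,600),interpolation=cv2.INTER_CUBIC))
print(env.get_state(),env.pinch_z)
E
```

```text
pics
scene dict_keys(['color', 'mtx', 'camera_from_world']) [[423.91141045   0.         255.37452448]
 [  0.         423.91141045 186.65186932]
 [  0.           0.           1.        ]] [[-0.7428995   0.66925724 -0.01396677  0.42894602]
 [-0.41760141 -0.44704403  0.79105038  0.12858644]
 [ 0.52317243  0.59350348  0.61159155 -1.44419619]
 [ 0.          0.          0.          1.        ]]
side dict_keys(['color', 'mtx', 'camera_from_world']) [[479.75345318   0.         257.04771889]
 [  0.         479.75345318 194.99043252]
 [  0.           0.           1.        ]] [[-0.98113845 -0.19191354 -0.02316317  0.55865845]
 [ 0.08212728 -0.52231283  0.84878998 -0.14865493]
 [-0.17499271  0.83087815  0.52822253 -1.49760099]
 [ 0.          0.          0.          1.        ]]
wrist dict_keys(['color', 'mtx', 'camera_from_world']) [[273.97379304   0.         250.63302334]
 [  0.         273.97379304 190.82256757]
 [  0.           0.           1.        ]] [[ 0.27839694  0.96046553 -0.00105765 -0.54942542]
 [-0.92303146  0.26724168 -0.27675766  0.03903026]
 [-0.26553354  0.07802473  0.96093917 
[... 180 characters left out ...]
01, -1.23357447e+01]), 'joint_velocities': array([-0.0394928 , -0.09883943, -0.12607578, -0.04544868,  0.02843884,
       -0.07951868]), 'joint_torque': array([ 1.81566069e-03, -4.38081193e+01, -2.24615604e+01,  7.12988013e-02,
        3.42939142e-02, -8.51316645e-05]), 'eef_pos': array([0.15339028, 0.52796323, 0.23831617]), 'orientation': array([[-9.60276037e-01,  2.79051473e-01, -4.56403991e-04],
       [ 2.79051785e-01,  9.60275621e-01, -9.12108139e-04],
       [ 1.83748506e-04, -1.00323594e-03, -9.99999480e-01]]), 'force': array([-0.10090026, -0.35767428,  1.29658234]), 'moment': array([0.0009274 , 0.02637019, 0.02441992]), 'grasp_force': 0.0, 'gripper_width': 0.08823735744034875} 0.0187
```

View pics/s0.png

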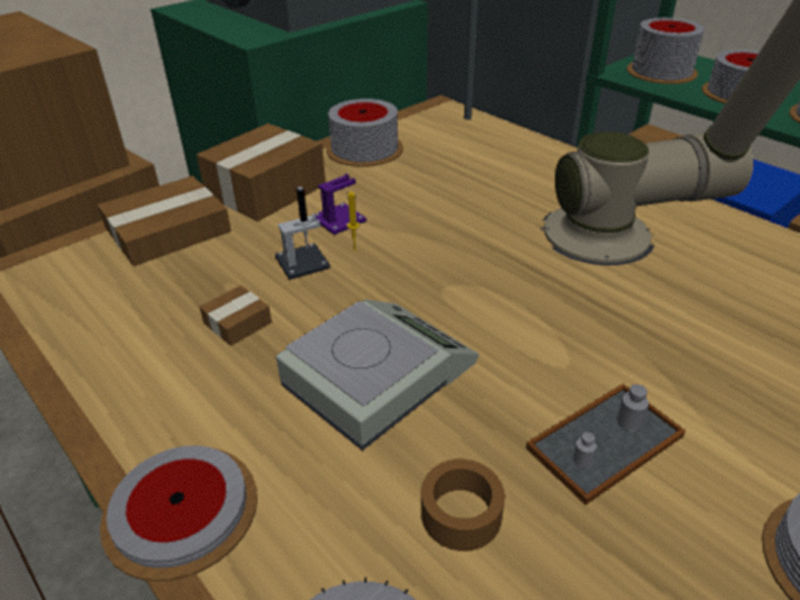

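View pics/d0.png

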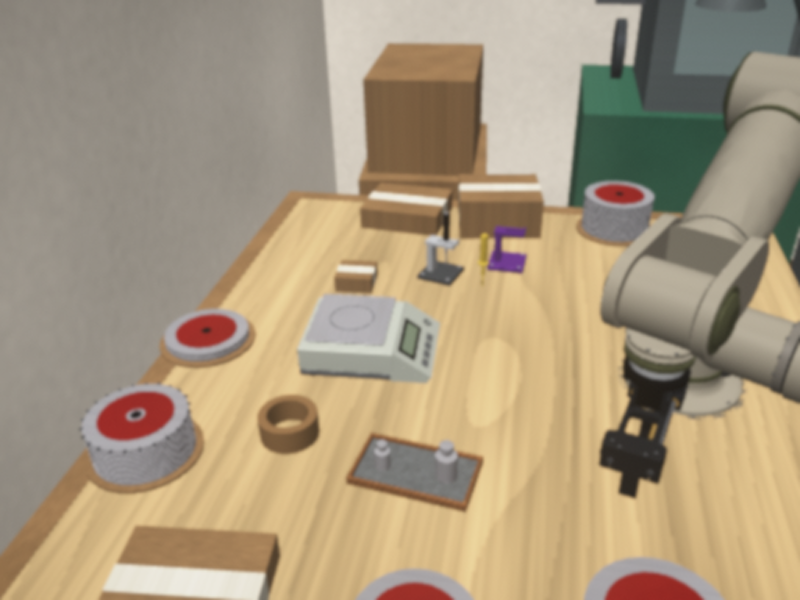

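The scene view (800x600) shows the scale's pan circle at (361,348), the large weight's knob at (638,391) and the black stylus's top at (301,189), with the fork at (300,228). In the side view the pan is at (352,318), the knob at (447,449) and the stylus top at (447,208). The yellow and purple look-alikes stand to the robot side of the fork.

```bash
cat > h.py <<'E'
import numpy as np,cv2
def load(n):
    d=np.load(f"pics/{n}.npz"); return d["color"],d["mtx"],d["camera_from_world"]
def ray(n,u,v):
    _,K,T=load(n); d=np.array([(u-K[0,2])/K[0,0],-(v-K[1,2])/K[1,1],-1.]); R=T[:3,:3]
    return -R.T@T[:3,3],R.T@d
def atz(n,u,v,z):
    o,d=ray(n,u,v); return o+d*(z-o[2])/d[2]
def proj(n,P):
    _,K,T=load(n); P=np.atleast_2d(P); c=P@T[:3,:3].T+T[:3,3]
    return np.c_[K[0,0]*c[:,0]/-c[:,2]+K[0,2],K[1,1]*-c[:,1]/-c[:,2]+K[1,2]]
def tri(obs):
    A=np.zeros((3,3));b=np.zeros(3)
    for n,u,v in obs:
        o,d=ray(n,u,v); d/=np.linalg.norm(d);M=np.eye(3)-np.outer(d,d);A+=M;b+=M@o
    return np.linalg.solve(A,b)
def snap(env,cam,name,crop=None,s=None):
    c=env.camera(cam); np.savez(f"pics/{name}.npz",**{k:c[k] for k in("color","mtx","camera_from_world")})
    st=env.get_state(); save(name,crop)
    return st
def save(name,crop=None,out=None):
    im=load(name)[0][:,:,::-1]
    if crop: x0,x1,y0,y1=crop; im=im[y0:y1,x0:x1]
    s=min(800/im.shape[1],600/im.shape[0])
    cv2.imwrite(f"pics/{out or name}.png",cv2.resize(im,None,fx=s,fy=s,interpolation=cv2.INTER_CUBIC)); return s
def rel(st,P,R=None):
    "shift in full scale units to bring TCP to P, plus turn to R"
    from scipy.spatial.transform import Rotation as Ro
    R0=st["orientation"]; s=R0.T@(np.array(P)-st["eef_pos"])/.3
    w=np.zeros(3) if R is None else Ro.from_matrix(R0.T@R).as_rotvec(degrees=True)/45
    return np.round(w,4),np.round(s,4)
E
python3 - <<'E'
from h import *
k=800/512
for nm,a,b,z in(("knob",(638,391),(447,449),.08),("pan",(361,348),(352,318),.0885),("sty",(301,189),(447,208),.171),("tray",(626,387),(373,437),.015),("tray2",(684,433),(482,459),.015),("tr3",(587,497),(468,507),.015),("tr4",(529,445),(349,483),.015)):
    A=("scene0",a[0]/k,a[1]/k);B=("side0",b[0]/k,b[1]/k)
    print(nm,atz(*A,z).round(3),atz(*B,z).round(3),tri([A,B]).round(3))
E
```

```text
knob [0.427 0.353 0.08 ] [0.421 0.364 0.08 ] [0.421 0.352 0.072]
pan [0.669 0.015 0.089] [0.669 0.017 0.089] [0.669 0.015 0.088]
sty [ 0.523 -0.337  0.171] [ 0.526 -0.37   0.171] [ 0.523 -0.337  0.179]
tray [0.369 0.31  0.015] [0.566 0.285 0.015] [0.523 0.389 0.145]
tray2 [0.388 0.421 0.015] [0.367 0.309 0.015] [0.381 0.4   0.053]
tr3 [0.585 0.39  0.015] [0.378 0.422 0.015] [ 0.414  0.296 -0.174]
tr4 [0.574 0.28  0.015] [0.58  0.403 0.015] [ 0.583  0.309 -0.021]
```

```bash
python3 - <<'E'
from h import *
from plant import env
st=env.get_state();T=load("wrist0")[2]
c=-T[:3,:3].T@T[:3,3];R=st["orientation"]
print("cam in tool",R.T@(c-st["eef_pos"]),"view dir tool",R.T@(-T[2,:3]),"right",R.T@T[0,:3])
yaw=np.radians(-8.3)
def Rd(yaw):
    y=np.array([-np.sin(yaw),np.cos(yaw),0]);z=np.array([0,0,-1.]);return np.c_[np.cross(y,z),y,z]
print(proj("wrist0",[[.42,.353,.08],[.52,.33,.06]]))
# viewpoint for tray
print(rel(st,[.36,.36,.26],Rd(yaw)))
E
```

```text
cam in tool [ 0.07057209 -0.00015654 -0.14586875] view dir tool [-2.76935010e-01  1.36329177e-04  9.60888642e-01] right [6.81520018e-04 9.99999766e-01 5.45407708e-05]
[[185.96433826 381.94586987]
 [196.45645319 418.81639474]]
(array([-0.0013, -0.0003, -0.1756]), array([-0.8176, -0.3455, -0.0721]))
```

Call:
{"op": "send_rows", "data": {
  "motion": [
    [[0,0,-0.09],[-0.4,-0.17,-0.03],1],
    [[0,0,-0.176],[-0.818,-0.346,-0.072],1],
    [[0,0,-0.176],[-0.818,-0.346,-0.072],1],
    [[0,0,-0.176],[-0.818,-0.346,-0.072],1],
    [[0,0,-0.176],[-0.818,-0.346,-0.072],1]
  ]
}}

```text
t: 0.65
eef_pos: [0.3479, 0.3693, 0.259]
orientation: [[-0.99, 0.144, -0.0], [0.144, 0.99, -0.0], [0.0, -0.0, -1.0]]
force: [0.9, 0.0, -0.4]
gripper_width: 0.0883
grasp_force: 0.0
```

Call:
{"op": "send_rows", "data": {
  "motion": [
    [[0,0,0],[0,0,0],0.4],
    [[0,0,0],[0,0,0],0.4],
    [[0,0,0],[0,0,0],0.4],
    [[0,0,0],[0,0,0],0.4],
    [[0,0,0],[0,0,0],0.4]
  ]
}}

```text
t: 1.15
eef_pos: [0.3459, 0.3716, 0.2588]
orientation: [[-0.99, 0.142, -0.0], [0.142, 0.99, -0.0], [0.0, -0.0, -1.0]]
force: [-0.3, -0.5, -0.3]
gripper_width: 0.0619
grasp_force: 0.0
```

```bash
python3 - <<'E'
from h import *
from plant import env
st=snap(env,"wrist","w1"); print(st["eef_pos"],st["orientation"],st["t"],st["force"],st["gripper_width"]); print(proj("w1",[[.42,.353,.08],[.52,.33,.06]])*1.5625)
E
```

```text
[0.34601767 0.37147182 0.25887978] [[-9.89802640e-01  1.42445524e-01 -8.47225760e-05]
 [ 1.42445526e-01  9.89802643e-01 -8.19822281e-06]
 [ 8.26908295e-05 -2.01829744e-05 -9.99999996e-01]] 1.2 [-0.1820751  -0.49935781 -0.10089352] 0.061834027768476345
[[382.23256553 359.95607885]
 [374.12817268 451.78352286]]
```

View pics/w1.png

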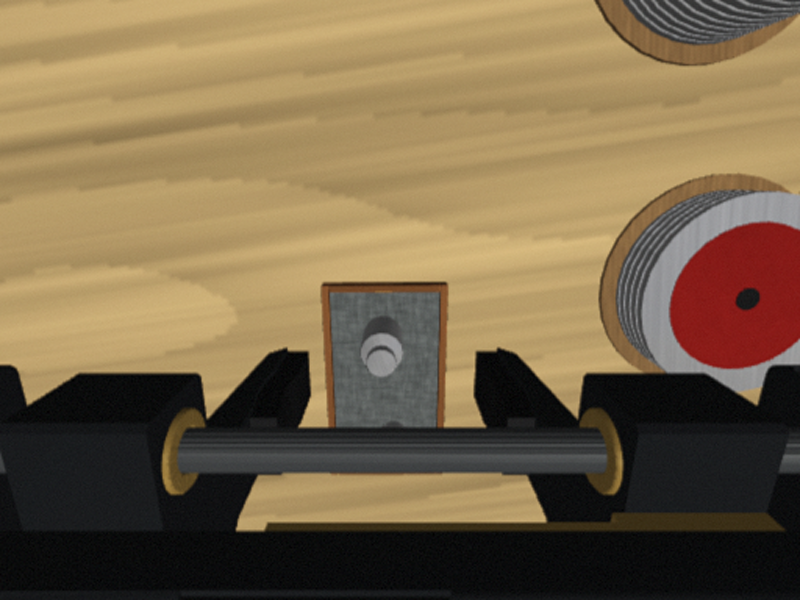

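The wrist view shows the large weight's knob top centred at (381,361), within a pixel of the prediction; the tray edges are parallel to the fingers' travel.

```bash
python3 - <<'E'
from h import *
from plant import env
st=env.get_state();p=atz("w1",381/1.5625,361/1.5625,.08);print(p)
print(rel(st,[p[0],p[1],.13]),rel(st,[p[0],p[1],.024]))
E
```

```text
[0.42078057 0.35185608 0.08      ]
(array([0., 0., 0.]), array([-0.256 , -0.0292,  0.4296])) (array([0., 0., 0.]), array([-0.256 , -0.0292,  0.7829]))
```

Call:
{"op": "send_rows", "data": {
  "motion": [
    [[0,0,0],[-0.128,-0.015,0.15],0.4],
    [[0,0,0],[-0.256,-0.029,0.28],0.4],
    [[0,0,0],[-0.256,-0.029,0.4],0.4],
    [[0,0,0],[-0.256,-0.029,0.43],0.4],
    [[0,0,0],[-0.256,-0.029,0.43],0.4]
  ],
  "force": 30
}}

```text
t: 1.7
eef_pos: [0.4206, 0.3514, 0.1294]
orientation: [[-0.99, 0.144, -0.003], [0.144, 0.99, -0.001], [0.002, -0.002, -1.0]]
force: [0.0, -0.2, 0.9]
gripper_width: 0.062
grasp_force: 0.0
```

```bash
python3 - <<'E'
from h import *
from plant import env
st=env.get_state();print(st["eef_pos"],rel(st,[.4208,.3519,.024]))
snap(env,"wrist","w2")
E
```

```text
[0.42059109 0.3513691  0.12938596] (array([0., 0., 0.]), array([-0.0013,  0.0024,  0.3513]))
```

View pics/w2.png

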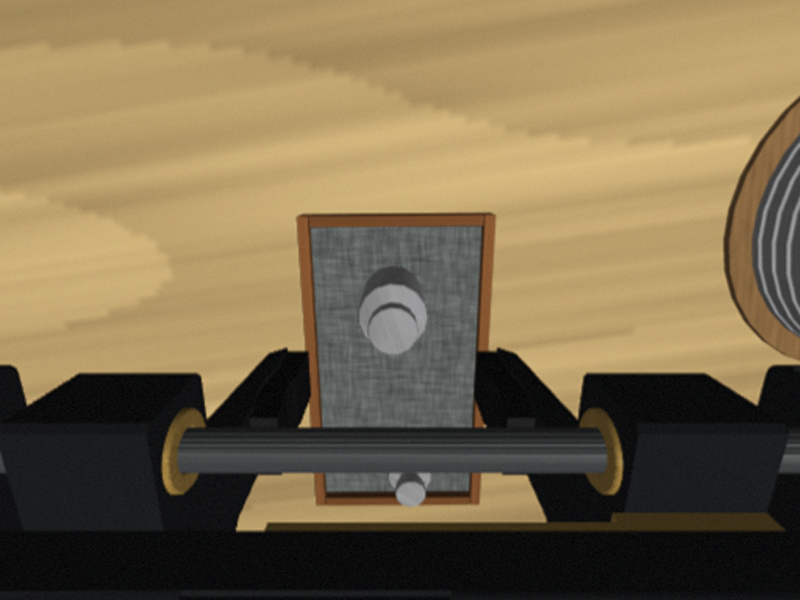

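The weight's knob is centred at (393,329) and the finger gap is centred on the same column; descending.

Call:
{"op": "send_rows", "data": {
  "motion": [
    [[0,0,0],[-0.001,0.002,0.1],0.4],
    [[0,0,0],[-0.001,0.002,0.2],0.4],
    [[0,0,0],[-0.001,0.002,0.29],0.4],
    [[0,0,0],[-0.001,0.002,0.35],0.4],
    [[0,0,0],[-0.001,0.002,0.35],0.4]
  ]
}}

```text
t: 2.25
eef_pos: [0.4214, 0.3524, 0.0254]
orientation: [[-0.99, 0.143, -0.0], [0.143, 0.99, -0.0], [0.0, -0.0, -1.0]]
force: [-0.1, 0.6, 0.7]
gripper_width: 0.0616
grasp_force: 0.0
```

Call:
{"op": "send_rows", "data": {
  "motion": [
    [[0,0,0],[0,0,0],0.0],
    [[0,0,0],[0,0,0],-0.1],
    [[0,0,0],[0,0,0],-0.3],
    [[0,0,0],[0,0,0],-0.3],
    [[0,0,0],[0,0,0],-0.3]
  ],
  "force": 30
}}

```text
t: 2.75
eef_pos: [0.4223, 0.3519, 0.0263]
orientation: [[-0.99, 0.144, 0.002], [0.144, 0.99, 0.001], [-0.002, 0.001, -1.0]]
force: [-1.4, -1.0, 7.7]
gripper_width: 0.0369
grasp_force: 30.0
```

```bash
python3 - <<'E'
from h import *
from plant import env
k=1.5625;print("w2 knob",atz("w2",393/k,329/k,.08))
st=env.get_state();print(st["eef_pos"],st["gripper_width"],st["grasp_force"],st["force"])
snap(env,"scene","sc1")
save("scene0",(165,315,185,290),"pan") 
E
```

```text
w2 knob [0.42180325 0.35162438 0.08      ]
[0.42233039 0.35194705 0.02625438] 0.036915896685682396 30.00098383286968 [-1.37871784 -1.00943713  7.65561483]
```

View pics/pan.png

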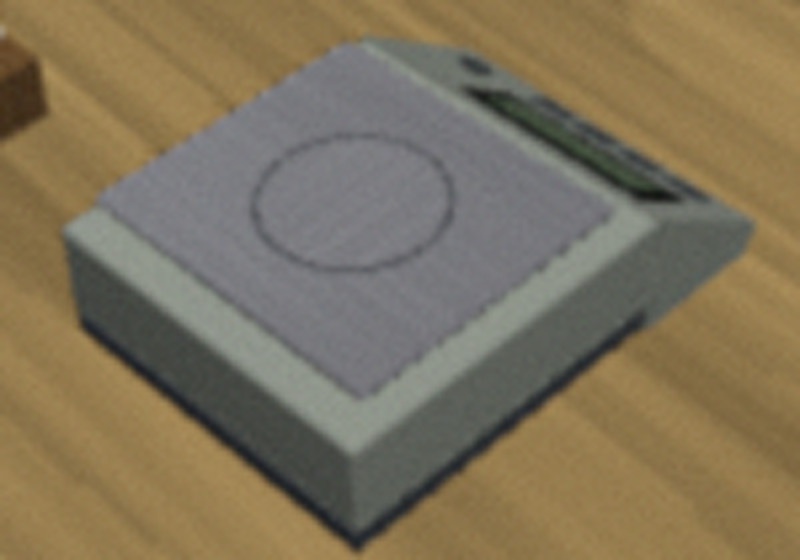

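The crop shows the pan's scribed circle centred at (353.5,202), pan corners near (100,205), (350,42), (620,215), (362,398), and the button's ring at about (474,65).

```bash
python3 - <<'E'
from h import *
from plant import env
f=lambda u,v:(165+u/5.3333-.4,185+v/5.3333-.4)
st=env.get_state()
print("pan",atz("scene0",*f(353.5,202),.0885))
C=[atz("scene0",*f(*q),.0885) for q in((100,205),(350,42),(620,215),(362,398))];print(np.round(C,4),np.mean(C,0))
for i in range(4): d=C[(i+1)%4]-C[i];print(np.linalg.norm(d),np.degrees(np.arctan2(d[1],d[0])))
k=1.5625;print("side pan",atz("side0",352/k,318/k,.0885))
print("lift",rel(st,[.50,.22,.2]), rel(st,[.64,.015,.2]))
E
```

```text
pan [0.66891627 0.01438151 0.0885    ]
[[ 0.7551 -0.0629  0.0885]
 [ 0.5956 -0.0776  0.0885]
 [ 0.586   0.1032  0.0885]
 [ 0.7424  0.1094  0.0885]] [0.66979815 0.0180234  0.0885    ]
0.16018184224362436 -174.74958318992216
0.18106400262264866 93.04259376571122
0.15653669922826283 2.27876458329844
0.1728425949442496 -85.78379781128946
side pan [0.6687839  0.01724852 0.0885    ]
lift (array([0., 0., 0.]), array([-0.3205, -0.3974, -0.5792])) (array([0., 0., 0.]), array([-0.8807, -1.0064, -0.5789]))
```

Call:
{"op": "send_rows", "data": {
  "motion": [
    [[0,0,0],[0,0,-0.06],-0.3],
    [[0,0,0],[0,0,-0.18],-0.3],
    [[0,0,0],[0,0,-0.3],-0.3],
    [[0,0,0],[-0.02,-0.02,-0.42],-0.3],
    [[0,0,0],[-0.1,-0.12,-0.52],-0.3]
  ]
}}

```text
t: 3.3
eef_pos: [0.4451, 0.3132, 0.1828]
orientation: [[-0.99, 0.14, 0.0], [0.14, 0.99, 0.001], [0.0, 0.001, -1.0]]
force: [1.6, -0.6, -5.6]
gripper_width: 0.0371
grasp_force: 30.0
```

Call:
{"op": "send_rows", "data": {
  "motion": [
    [[0,0,0],[-0.08,-0.09,-0.06],-0.3],
    [[0,0,-0.05],[-0.18,-0.2,-0.08],-0.3],
    [[0,0,-0.1],[-0.28,-0.31,-0.1],-0.3],
    [[0,0,-0.15],[-0.38,-0.42,-0.1],-0.3],
    [[0,0,-0.2],[-0.48,-0.53,-0.1],-0.3]
  ]
}}

```text
t: 3.8
eef_pos: [0.5663, 0.1321, 0.2108]
orientation: [[-1.0, -0.014, -0.001], [-0.014, 1.0, 0.0], [0.001, 0.0, -1.0]]
force: [0.3, 1.2, -6.0]
gripper_width: 0.0371
grasp_force: 30.0
```

```bash
python3 - <<'E'
from h import *
from plant import env
def Rd(yaw):
    yaw=np.radians(yaw);y=np.array([-np.sin(yaw),np.cos(yaw),0]);z=np.array([0,0,-1.]);return np.c_[np.cross(y,z),y,z]
st=env.get_state();print(st["eef_pos"],st["gripper_width"],st["grasp_force"],st["force"],rel(st,[.645,.016,.21],Rd(3.5)))
E
```

```text
[0.5662785  0.1320705  0.21081755] 0.037142589953676725 30.000978297321126 [ 0.26715491  1.21586999 -6.02534721] (array([ 0.0002, -0.0012, -0.0599]), array([-0.2569, -0.3905,  0.0024]))
```

Call:
{"op": "send_rows", "data": {
  "motion": [
    [[0,0,-0.03],[-0.08,-0.12,0],-0.3],
    [[0,0,-0.06],[-0.17,-0.24,0],-0.3],
    [[0,0,-0.06],[-0.257,-0.34,0],-0.3],
    [[0,0,-0.06],[-0.257,-0.39,0],-0.3],
    [[0,0,-0.06],[-0.257,-0.39,0],-0.3]
  ]
}}

```text
t: 4.3
eef_pos: [0.6442, 0.0157, 0.2098]
orientation: [[-0.998, -0.057, -0.002], [-0.057, 0.998, 0.0], [0.002, 0.0, -1.0]]
force: [-0.5, 0.9, -5.3]
gripper_width: 0.0368
grasp_force: 30.0
```

```bash
python3 - <<'E'
from h import *
from plant import env
st=snap(env,"wrist","w3");print(st["eef_pos"],st["t"],st["orientation"])
E
```

```text
[0.64388839 0.01734943 0.21023223] 4.35 [[-9.98295059e-01 -5.83338091e-02 -2.03526159e-03]
 [-5.83352749e-02  9.98296824e-01  6.68414166e-04]
 [ 1.99280404e-03  7.86002104e-04 -9.99997705e-01]]
```

View pics/w3.png

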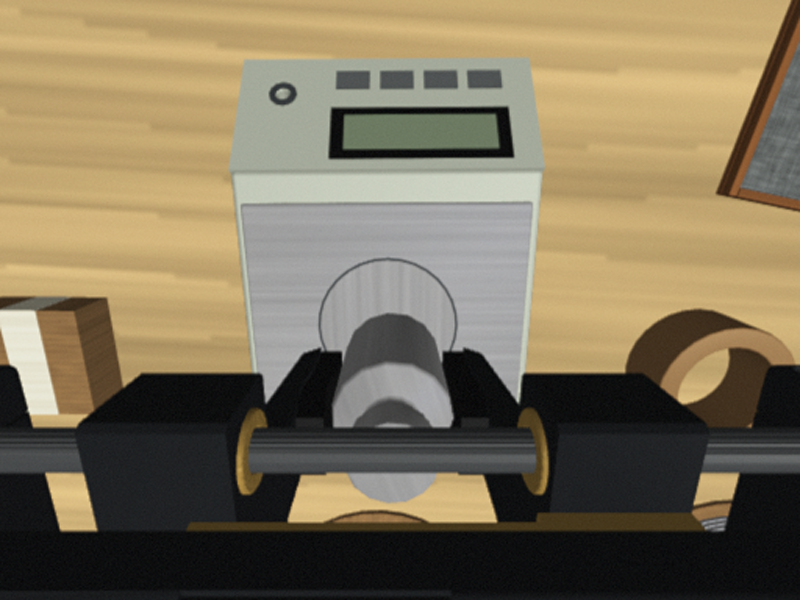

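The wrist view shows the panel upright with the button ring centred at (283,94), the pan's front corners at (242,205) and (532,202), the circle's extremes at (319,323), (457,323), (388,258), and panel corners at (245,60), (530,59), (231,172), (543,169).

```bash
cat > fit.py <<'E'
from h import *
from scipy.optimize import least_squares
k=1.5625
L=np.array([[-.04,-.09,.0885],[-.04,.09,.0885],[-.135,-.1,.021],[-.135,.1,.021],[-.06,-.1,.0735],[-.06,.1,.0735]])
px=np.array([(242,205),(532,202),(245,60),(530,59),(231,172),(543,169)])/k
th=np.linspace(0,2*np.pi,361);circ=np.c_[.04+.046*np.cos(th),.046*np.sin(th),th*0+.0885]
def W(p,P):
    c,s=np.cos(p[2]),np.sin(p[2]);return P@np.array([[c,-s,0],[s,c,0],[0,0,1]]).T+[p[0],p[1],0]
def f(p):
    a=proj("w3",W(p,L))-px; q=proj("w3",W(p,circ))
    return np.r_[a.ravel(),q[:,0].min()-319/k,q[:,0].max()-457/k,q[:,1].min()-258/k]
r=least_squares(f,[.63,.015,.05],loss="soft_l1");p=r.x
if __name__=="__main__":
    print(p[:2],np.degrees(p[2]),(f(p)*k).round(1))
    print("pan",W(p,np.array([[.04,0,.0885]])))
    n=W([0,0,p[2]],np.array([[-np.sin(np.radians(35)),0,np.cos(np.radians(35))]]))[0]
    q0=W(p,np.array([[-.135,0,.021]]))[0]+.002*n
    for im,u,v in(("w3",283/k,94/k),("scene0",165+474/5.3333-.4,185+65/5.3333-.4)):
        o,d=ray(im,u,v);m=o+d*((q0-o)@n)/(d@n)
        print(im,"mouth",m,"scale frame",W([0,0,-p[2]],(m-[p[0],p[1],0])[None]))
    print("n",n); np.savez("scale.npz",p=p,n=n)
    from plant import env
    st=env.get_state();P=W(p,np.array([[.04,0,.0]]))[0]
    y=np.array([-np.sin(p[2]),np.cos(p[2]),0]);z=np.array([0,0,-1.]);R=np.c_[np.cross(y,z),y,z]
    for zz in(.125,.111,.1068):print(zz,rel(st,[P[0],P[1],zz],R))
E
python3 fit.py
```

```text
[0.63060619 0.01226674] 3.6441434400013617 [-1.9 -0.2  2.6  1.  -0.4  0.4 -0.5 -0.4 -1.9 -1.   2.5  0.1 -0.2  0.8
  0.8]
pan [[0.67052531 0.01480912 0.0885    ]]
w3 mouth [ 0.52539567 -0.06461649  0.04102765] scale frame [[-0.10988445 -0.07004066  0.04102765]]
scene0 mouth [ 0.52235567 -0.06823639  0.03874222] scale frame [[-0.11314838 -0.07346002  0.03874222]]
n [-0.5724167  -0.03645619  0.81915204]
0.125 (array([ 0.001 , -0.0025, -0.0067]), array([-0.0887, -0.0139,  0.2839]))
0.111 (array([ 0.001 , -0.0025, -0.0067]), array([-0.0888, -0.0139,  0.3306]))
0.1068 (array([ 0.001 , -0.0025, -0.0067]), array([-0.0888, -0.0139,  0.3446]))
```

Call:
{"op": "send_rows", "data": {
  "motion": [
    [[0,0,-0.007],[-0.06,-0.01,0.08],-0.3],
    [[0,0,-0.007],[-0.088,-0.014,0.18],-0.3],
    [[0,0,-0.007],[-0.088,-0.014,0.26],-0.3],
    [[0,0,-0.007],[-0.088,-0.014,0.3],-0.3],
    [[0,0,-0.007],[-0.088,-0.014,0.315],-0.3]
  ]
}}

```text
t: 4.85
eef_pos: [0.6703, 0.0163, 0.1156]
orientation: [[-0.998, -0.066, -0.002], [-0.066, 0.998, 0.001], [0.002, 0.001, -1.0]]
force: [-0.3, -0.1, -4.1]
gripper_width: 0.037
grasp_force: 30.0
```

Call:
{"op": "send_rows", "data": {
  "motion": [
    [[0,0,0],[0,0,0.004],-0.3],
    [[0,0,0],[0,0,0.008],-0.3],
    [[0,0,0],[0,0,0.012],-0.3],
    [[0,0,0],[0,0,0.016],-0.3],
    [[0,0,0],[0,0,0.018],-0.3]
  ]
}}

```text
t: 5.35
eef_pos: [0.6712, 0.015, 0.1113]
orientation: [[-0.998, -0.065, 0.0], [-0.065, 0.998, -0.0], [-0.0, -0.0, -1.0]]
force: [-0.4, 0.6, -5.6]
gripper_width: 0.037
grasp_force: 30.0
```

Call:
{"op": "send_rows", "data": {
  "motion": [
    [[0,0,0],[0,0,0.003],-0.3],
    [[0,0,0],[0,0,0.005],-0.3],
    [[0,0,0],[0,0,0.007],-0.3],
    [[0,0,0],[0,0,0.009],-0.3],
    [[0,0,0],[0,0,0.01],-0.3]
  ]
}}

```text
t: 5.85
eef_pos: [0.6711, 0.0151, 0.1079]
orientation: [[-0.998, -0.065, -0.0], [-0.065, 0.998, 0.0], [0.0, 0.0, -1.0]]
force: [-0.2, -0.2, -6.1]
gripper_width: 0.037
grasp_force: 30.0
```

Call:
{"op": "send_rows", "data": {
  "motion": [
    [[0,0,0],[0,0,0.001],-0.3],
    [[0,0,0],[0,0,0.002],-0.3],
    [[0,0,0],[0,0,0.003],-0.3],
    [[0,0,0],[0,0,0.004],-0.3],
    [[0,0,0],[0,0,0.004],-0.3]
  ]
}}

```text
t: 6.35
eef_pos: [0.6712, 0.0151, 0.1069]
orientation: [[-0.998, -0.065, 0.0], [-0.065, 0.998, -0.0], [-0.0, -0.0, -1.0]]
force: [-0.1, 0.3, -4.4]
gripper_width: 0.0371
grasp_force: 30.0
```

Call:
{"op": "send_rows", "data": {
  "motion": [
    [[0,0,0],[0,0,0.001],-0.3],
    [[0,0,0],[0,0,0.002],-0.3],
    [[0,0,0],[0,0,0.003],-0.3],
    [[0,0,0],[0,0,0.003],-0.3],
    [[0,0,0],[0,0,0.003],-0.3]
  ]
}}

```text
t: 6.85
eef_pos: [0.6712, 0.0151, 0.1068]
orientation: [[-0.998, -0.065, 0.001], [-0.065, 0.998, -0.0], [-0.001, -0.0, -1.0]]
force: [-4.5, 1.0, 6.5]
gripper_width: 0.0368
grasp_force: 30.0
```

```bash
python3 - <<'E'
from plant import env
import time
for _ in range(3): env.camera("wrist"); s=env.get_state();print(s["force"],s["eef_pos"])
E
```

```text
[-4.78739425  0.38407883  5.13077394] [0.67121608 0.01506664 0.10680547]
[-4.78934514  0.25884283  6.02770274] [0.67119704 0.0150678  0.10679238]
[-4.41875496  0.1990644   5.00001275] [0.67120855 0.01510328 0.10678287]
```

Contact made (force changed from -5 to +5.5 N). Releasing and lifting.

Call:
{"op": "send_rows", "data": {
  "motion": [
    [[0,0,0],[0,0,0],-0.1],
    [[0,0,0],[0,0,0],0.1],
    [[0,0,0],[0,0,0],0.4],
    [[0,0,0],[0,0,0],0.4],
    [[0,0,0],[0,0,0],0.4]
  ]
}}

```text
t: 7.5
eef_pos: [0.6712, 0.0151, 0.1058]
orientation: [[-0.998, -0.065, 0.0], [-0.065, 0.998, 0.0], [-0.0, 0.0, -1.0]]
force: [0.8, -0.4, -0.2]
gripper_width: 0.0617
grasp_force: 0.0
```

Call:
{"op": "send_rows", "data": {
  "motion": [
    [[0,0,0],[0,0,-0.04],0.4],
    [[0,0,0],[0,0,-0.14],0.4],
    [[0,0,0],[0,0,-0.28],0.4],
    [[0,0,0],[0,0,-0.42],0.4],
    [[0,0,0],[0,0,-0.5],0.4]
  ]
}}

```text
t: 8.0
eef_pos: [0.6715, 0.0151, 0.261]
orientation: [[-0.998, -0.065, 0.006], [-0.065, 0.998, -0.001], [-0.006, -0.001, -1.0]]
force: [-0.9, -0.3, 0.5]
gripper_width: 0.0617
grasp_force: 0.0
```

```bash
python3 - <<'E'
from h import *
from plant import env
def Rd(yaw):
    yaw=np.radians(yaw);y=np.array([-np.sin(yaw),np.cos(yaw),0]);z=np.array([0,0,-1.]);return np.c_[np.cross(y,z),y,z]
st=snap(env,"wrist","w4");snap(env,"scene","sc2")
print(st["eef_pos"],st["force"])
# stylus rough location and look pose: TCP beyond stylus
# zoomed scene crops: pan, stylus
a=load("sc2")[0][:,:,::-1]
A=cv2.resize(a[185:265,170:310],None,fx=400/140,fy=400/140,interpolation=cv2.INTER_CUBIC)
B=cv2.resize(a[105:185,160:245],None,fx=4.7,fy=4.7,interpolation=cv2.INTER_CUBIC)[:, :400]
im=np.zeros((600,800,3),np.uint8);im[:A.shape[0],:400]=A[:,:400];im[:B.shape[0],400:400+B.shape[1]]=B
w=cv2.resize(load("w4")[0][:,:,::-1][180:330,120:400],(400,214));im[380:594,:400]=w
cv2.imwrite("pics/combo.png",im)
print(rel(st,[.55,-.30,.30],Rd(0)))
E
```

```text
[0.67216465 0.01499274 0.26407291] [-0.78657009 -0.5649564   2.57608333]
(array([-0.0025,  0.0134,  0.0831]), array([ 0.4735, -1.0215, -0.1224]))
```

View pics/combo.png

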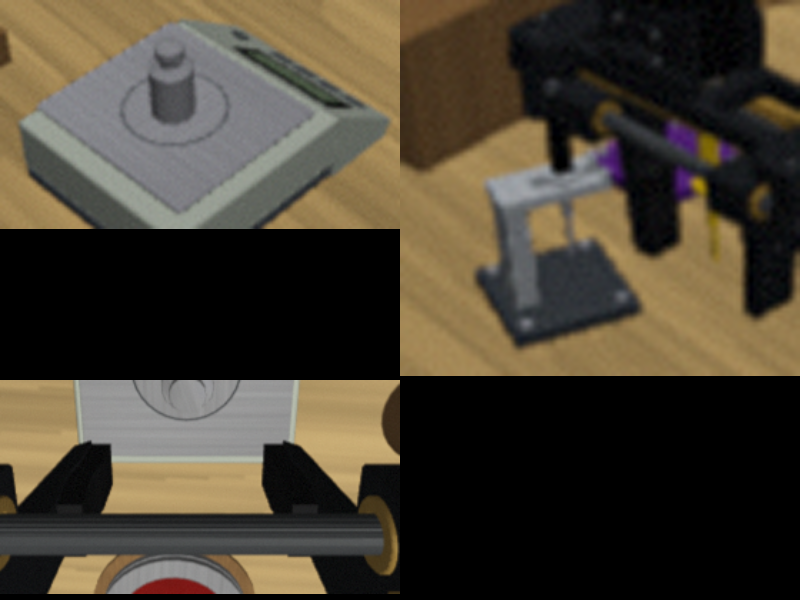

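The weight stands upright, centred in the scribed circle at (173,107); the fork with its black stylus is partly hidden behind the gripper. Next a look down on the stylus.

Call:
{"op": "send_rows", "data": {
  "motion": [
    [[0,0,0],[0.05,-0.14,-0.04],0.4],
    [[0,0,0],[0.1,-0.29,-0.08],0.4],
    [[0,0,0],[0.15,-0.44,-0.12],0.4],
    [[0,0,0],[0.2,-0.59,-0.12],0.4],
    [[0,0,0],[0.25,-0.74,-0.12],0.4]
  ],
  "force": 40
}}

```text
t: 8.6
eef_pos: [0.6098, -0.2129, 0.2915]
orientation: [[-0.998, -0.065, -0.001], [-0.065, 0.998, 0.0], [0.001, 0.0, -1.0]]
force: [0.6, -1.0, 0.4]
gripper_width: 0.0615
grasp_force: 0.0
```

Call:
{"op": "send_rows", "data": {
  "motion": [
    [[0,0,0.02],[0.04,-0.14,0],0.4],
    [[0,0,0.04],[0.08,-0.28,0],0.4],
    [[0,0,0.06],[0.13,-0.36,0],0.4],
    [[0,0,0.08],[0.13,-0.38,0],0.4],
    [[0,0,0.08],[0.13,-0.38,0],0.4]
  ]
}}

```text
t: 9.1
eef_pos: [0.5791, -0.328, 0.291]
orientation: [[-1.0, -0.001, -0.001], [-0.001, 1.0, 0.001], [0.001, 0.001, -1.0]]
force: [-0.0, 0.5, 0.3]
gripper_width: 0.0616
grasp_force: 0.0
```

```bash
python3 - <<'E'
from h import *
from plant import env
st=snap(env,"wrist","w5");print(st["eef_pos"],st["orientation"],st["t"]);p=proj("w5",[.523,-.337,.171])[0];print(p)
c=load("w5")[0][:,:,::-1]
x,y=p.astype(int);x0,y0=max(0,x-80),max(0,y-75)
im=np.zeros((600,800,3),np.uint8)
A=c[y0:y0+150,x0:x0+160];print(x0,y0,A.shape)
A=cv2.resize(A,None,fx=5,fy=4,interpolation=cv2.INTER_CUBIC) if 0 else cv2.resize(A,None,fx=4,fy=4,interpolation=cv2.INTER_CUBIC)
cv2.imwrite("pics/sty.png",A)
E
```

```text
[ 0.57949326 -0.32700502  0.29135549] [[-9.99996307e-01 -2.65787681e-03 -5.66657452e-04]
 [-2.65842402e-03  9.99995999e-01  9.67108301e-04]
 [ 5.64084730e-04  9.68611146e-04 -9.99999372e-01]] 9.15
[241.39884641 127.91044024]
161 52 (150, 160, 3)
```

View pics/sty.png

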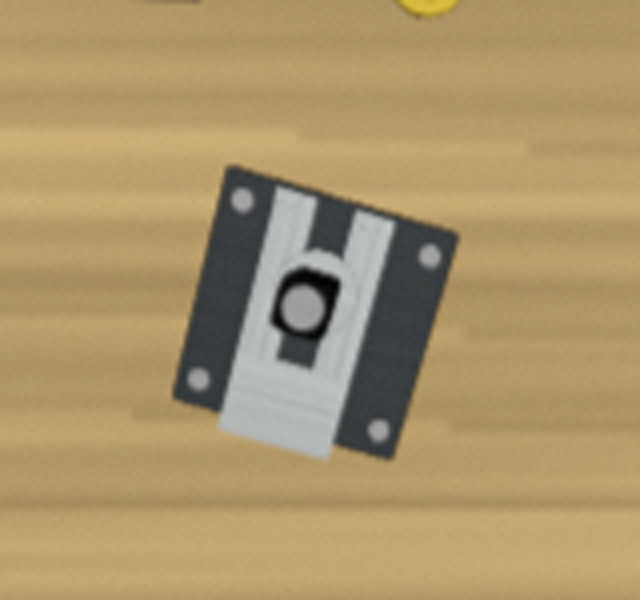

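The crop (4x, offset (161,52)) shows the stylus's top at (302,307), the fork's outer edges running (275,187)-(218,428) and (395,220)-(330,460), slot edges (316,200)-(280,358) and (355,210)-(315,367), and the foot's corners at (230,165), (459,235), (394,460), (172,398).

```bash
cat > rest.py <<'E'
from h import *
def g(u,v,z): return atz("w5",161+u/4-.4,52+v/4-.4,z)
top=g(302,307,.171)
ang=[]
for a,b in(((275,187),(218,428)),((395,220),(330,460)),((316,200),(280,358)),((355,210),(315,367))):
    A,B=g(*a,.095),g(*b,.095);d=B-A;ang.append(np.degrees(np.arctan2(d[1],d[0])))
F=[g(*q,.012) for q in((230,165),(459,235),(394,460),(172,398))]
d=F[2]-F[1];e=F[3]-F[0];h=F[1]-F[0];h2=F[2]-F[3]
fa=[np.degrees(np.arctan2(d[1],d[0])),np.degrees(np.arctan2(e[1],e[0])),np.degrees(np.arctan2(-h[0],h[1])),np.degrees(np.arctan2(-h2[0],h2[1]))]
yaw=np.mean([np.mean(ang),np.mean(fa)])
if __name__=="__main__":
    print("top",top,"arms",np.round(ang,1),"foot",np.round(fa,1),"foot centre",np.mean(F,0),np.linalg.norm(d),np.linalg.norm(h),"yaw",yaw)
    for q in((296,265),):pass
    ml=(g(280,358,.095)+g(315,367,.095))/2; u=np.array([np.cos(np.radians(yaw)),np.sin(np.radians(yaw)),0])
    print("seat from slot end",ml-.021*u, "seat from arms mid",[(g(275,187,.095)+g(395,220,.095))/2])
    np.savez("rest.npz",top=top,yaw=yaw)
    from plant import env
    st=env.get_state();y=np.array([-u[1],u[0],0]);z=np.array([0,0,-1.]);R=np.c_[np.cross(y,z),y,z]
    print(rel(st,[top[0],top[1],.20],R),rel(st,[top[0],top[1],.126],R))
E
python3 rest.py
```

```text
top [ 0.52341375 -0.3420278   0.171     ] arms [-15.1 -15.3 -14.  -14.9] foot [-15.4 -16.4 -16.1 -15.7] foot centre [ 0.53634653 -0.34562498  0.012     ] 0.08815211105071434 0.08792236541814942 yaw -15.365506719974443
seat from slot end [ 0.52414946 -0.34190659  0.095     ] seat from arms mid [array([ 0.49761377, -0.33558933,  0.095     ])]
(array([ 0.0011, -0.0009,  0.3448]), array([ 0.1869, -0.0499,  0.3046])) (array([ 0.0011, -0.0009,  0.3448]), array([ 0.1868, -0.0501,  0.5512]))
```

Call:
{"op": "send_rows", "data": {
  "motion": [
    [[0,0,0.12],[0.09,-0.025,0.1],0.0],
    [[0,0,0.24],[0.187,-0.05,0.2],0.0],
    [[0,0,0.345],[0.187,-0.05,0.28],0.0],
    [[0,0,0.345],[0.187,-0.05,0.305],0.0],
    [[0,0,0.345],[0.187,-0.05,0.305],0.0]
  ]
}}

```text
t: 9.65
eef_pos: [0.5239, -0.3415, 0.2]
orientation: [[-0.965, 0.262, -0.001], [0.262, 0.965, 0.001], [0.001, 0.001, -1.0]]
force: [0.2, 0.4, 0.9]
gripper_width: 0.0441
grasp_force: 0.0
```

```bash
python3 - <<'E'
from h import *
from plant import env
st=snap(env,"wrist","w6");r=np.load("rest.npz");u=np.radians(r["yaw"]);y=np.array([-np.sin(u),np.cos(u),0]);z=np.array([0,0,-1.]);R=np.c_[np.cross(y,z),y,z]
print(st["eef_pos"],rel(st,[.5237,-.342,.126],R))
# check stylus top in w6: bright disc near predicted
p=proj("w6",[.5236,-.342,.171])[0];print(p)
gr=cv2.cvtColor(load("w6")[0],cv2.COLOR_RGB2GRAY);x,yy=p.astype(int);w=gr[yy-22:yy+23,x-22:x+23]
print(w[::3,::3])
E
```

```text
[ 0.52421182 -0.3420144   0.20110523] (array([-0.0004,  0.001 ,  0.0042]), array([ 0.0019, -0.0003,  0.2503]))
[249.96731283 218.86384435]
[[ 65  96 191 200 188  69   3   3   9  13   2 193 189 200  78]
 [ 65  98 192 201 191  50   7  10  11  15   9 191 189 199  74]
 [ 63  91 191 201 192  22   0  10  11   5   1 190 188 198  73]
 [ 64  89 191 199 193  13   8   8   1   6   6 188 188 200  68]
 [ 63  90 192 202 191  10  12   8   5  12   8 149 186 199  62]
 [ 63  84 193 197 191  12  14  15  20  12  16  98 187 199  63]
 [ 99 115 200 201 202  10  99 161 167 124  14 102 199 200  70]
 [173 180 198 197 197  27 166 164 169 165  77 136 197 199 166]
 [177 177 198 195 200  46 163 167 168 162 103 150 199 197 169]
 [170 168 193 192 185  15 163 168 168 168  44 176 189 188 175]
 [167 163 194 192 193 105  50 119 124  61  51 195 193 193 167]
 [167 167 192 192 193 194 194 195 192 194 195 194 194 194 155]
 [170 171 194 194 194 194 196 196 195 194 193 192 195 193 174]
 [166 170 185 187 187 188 187 186 190 190 189 190 191 191 182]
 [159 156 153 157 160 169 172 179 178 181 181 184 180 181 180]]
```

Call:
{"op": "send_rows", "data": {
  "motion": [
    [[0,0,0],[0.001,0,0.1],0.0],
    [[0,0,0],[0.001,0,0.19],0.0],
    [[0,0,0],[0.001,0,0.24],0.0],
    [[0,0,0.004],[0.001,0,0.25],0.0],
    [[0,0,0.004],[0.001,0,0.25],0.0]
  ]
}}

```text
t: 10.2
eef_pos: [0.5237, -0.3427, 0.1265]
orientation: [[-0.964, 0.267, 0.001], [0.267, 0.964, -0.001], [-0.001, -0.001, -1.0]]
force: [-0.4, -0.2, -0.0]
gripper_width: 0.0439
grasp_force: 0.0
```

Call:
{"op": "send_rows", "data": {
  "motion": [
    [[0,0,0],[0,0,0],-0.3],
    [[0,0,0],[0,0,0],-0.6],
    [[0,0,0],[0,0,0],-0.9],
    [[0,0,0],[0,0,0],-0.9],
    [[0,0,0],[0,0,0],-0.9]
  ],
  "force": 40
}}

```text
t: 10.7
eef_pos: [0.523, -0.3428, 0.1258]
orientation: [[-0.963, 0.268, 0.0], [0.268, 0.963, -0.0], [-0.001, -0.0, -1.0]]
force: [-1.1, 0.5, 2.2]
gripper_width: 0.0135
grasp_force: 40.0
```

```bash
python3 - <<'E'
from h import *
from plant import env
for _ in range(3):
    env.camera("wrist");st=env.get_state();print(st["eef_pos"],st["orientation"].round(4).tolist(),st["force"],st["gripper_width"],st["grasp_force"])
E
```

```text
[ 0.52298111 -0.34276133  0.12577229] [[-0.9633, 0.2685, 0.0004], [0.2685, 0.9633, -0.0003], [-0.0005, -0.0002, -1.0]] [ 1.01748093 -0.10869967  3.09764047] 0.01362849270701356 40.00038857571781
[ 0.52296564 -0.34276799  0.12575742] [[-0.9633, 0.2685, 0.0004], [0.2685, 0.9633, -0.0003], [-0.0005, -0.0002, -1.0]] [-0.53112125  0.6530868   2.52978355] 0.013514332419522976 40.00057177618146
[ 0.52297087 -0.34276747  0.12575456] [[-0.9633, 0.2685, 0.0004], [0.2685, 0.9633, -0.0004], [-0.0005, -0.0002, -1.0]] [0.05957159 1.18734243 4.08578833] 0.01333181992656396 40.000534392893314
```

Call:
{"op": "send_rows", "data": {
  "motion": [
    [[0,0,0],[0,0,-0.03],-0.9],
    [[0,0,0],[0,0,-0.12],-0.9],
    [[0,0,0],[0,0,-0.24],-0.9],
    [[0,0,0],[0,0,-0.36],-0.9],
    [[0,0,0],[0,0,-0.4],-0.9]
  ]
}}

```text
t: 11.35
eef_pos: [0.5235, -0.3432, 0.2497]
orientation: [[-0.963, 0.268, 0.005], [0.268, 0.963, -0.004], [-0.006, -0.003, -1.0]]
force: [-0.5, -0.1, 0.3]
gripper_width: 0.0136
grasp_force: 40.0
```

```bash
cat > press.py <<'E'
from h import *
s=np.load("scale.npz");n=s["n"];yw=s["p"][2]
y=np.array([-np.sin(yw),np.cos(yw),0]);R=np.c_[np.cross(y,-n),y,-n]
M=np.array([.5254,-.0646,.0410])
E
python3 - <<'E'
from press import *
from plant import env
snap(env,"wrist","w7");st=env.get_state();print(st["eef_pos"],st["grasp_force"],st["gripper_width"],st["force"])
T=M+.153*n;print(T,rel(st,T,R))
c=load("w7")[0];p=proj("w7",st["eef_pos"]+st["orientation"][:,2]*.0928);print("tip px",p)
E
```

```text
[ 0.52351684 -0.34323917  0.2495684 ] 39.9999088793993 0.013716371202710043 [-0.20374402 -0.38957939  1.08138601]
[ 0.43782025 -0.0701778   0.16633026] (array([-0.1353, -0.764 , -0.4118]), array([0.521 , 0.801 , 0.2721]))
tip px [[250.68709199 192.65380312]]
```

Call:
{"op": "send_rows", "data": {
  "motion": [
    [[-0.025,-0.14,-0.075],[0.08,0.13,0],-0.9],
    [[-0.05,-0.28,-0.15],[0.16,0.26,0],-0.9],
    [[-0.075,-0.42,-0.225],[0.24,0.39,0],-0.9],
    [[-0.1,-0.56,-0.3],[0.32,0.52,0],-0.9],
    [[-0.125,-0.7,-0.375],[0.4,0.65,0],-0.9]
  ]
}}

```text
t: 11.9
eef_pos: [0.4582, -0.1206, 0.2442]
orientation: [[-0.848, -0.035, 0.529], [-0.023, 0.999, 0.03], [-0.53, 0.014, -0.848]]
force: [0.8, 0.6, 0.0]
gripper_width: 0.0137
grasp_force: 40.0
```

```bash
python3 - <<'E'
from press import *
from plant import env
st=env.get_state();print(st["eef_pos"],st["grasp_force"],st["qpos"],st["joint_velocities"])
T=M+.153*n;print(rel(st,T,R))
E
```

```text
[ 0.45822269 -0.12058521  0.24420671] 40.00084983184934 [ -41.07105409    3.26679535  105.44324217   28.53095086   50.8599195
 -147.11054108] [  8.19664954 -43.04562821  75.13676777  77.66067348 -61.07372868
 -83.01644014]
(array([-0.0056, -0.0662, -0.0397]), array([0.1914, 0.1668, 0.1892]))
```

```bash
python3 - <<'E'
from press import *
from scipy.spatial.transform import Rotation as Ro
from plant import env
def F(q,C): return Ro.from_euler("ZYZYZ",[q[0],q[1]+q[2],q[3],q[4],q[5]],degrees=True)*C
q0=[61.4604241,21.8306222,74.3709562,0,83.856825,-12.3357447];R0=np.array([[-.960276,.279051,-.000456],[.279052,.9602756,-.000912],[.000184,-.001,-1]])
C=F(q0,Ro.identity()).inv()*Ro.from_matrix(R0);print(C.as_euler("xyz",degrees=True))
st=env.get_state();q=st["qpos"];print("err",(F(q,C).inv()*Ro.from_matrix(st["orientation"])).magnitude()*57.3)
Rt=Ro.from_matrix(R)*C.inv()
for j1 in(-40,-35,-30,-25):
  for s in(95,105,115): print(j1,s,(Ro.from_euler("ZY",[j1,s],degrees=True).inv()*Rt).as_euler("ZYZ",degrees=True).round(1))
E
```

```text
Traceback (most recent call last):
  File "scipy/spatial/transform/_rotation.pyx", line 1413, in scipy.spatial.transform._rotation.Rotation.from_euler
ValueError: Expected axis specification to be a non-empty string of upto 3 characters, got ZYZYZ
```

```bash
python3 - <<'E'
from press import *
from scipy.spatial.transform import Rotation as Ro
from plant import env
e=lambda a,v:Ro.from_euler(a,v,degrees=True)
def F(q,C): return e("ZY",[q[0],q[1]+q[2]])*e("ZYZ",[q[3],q[4],q[5]])*C
q0=[61.4604241,21.8306222,74.3709562,0,83.856825,-12.3357447];R0=np.array([[-.960276,.279051,-.000456],[.279052,.9602756,-.000912],[.000184,-.001,-1]])
C=F(q0,Ro.identity()).inv()*Ro.from_matrix(R0);print(C.as_euler("xyz",degrees=True))
st=env.get_state();q=st["qpos"];print("err",(F(q,C).inv()*Ro.from_matrix(st["orientation"])).magnitude()*57.3)
Rt=Ro.from_matrix(R)*C.inv()
for j1 in(-40,-35,-30,-25):
  for s in(95,105,115): print(j1,s,(e("ZY",[j1,s]).inv()*Rt).as_euler("ZYZ",degrees=True).round(1))
E
```

```text
[ 3.27316270e-04 -1.95253565e-03  8.99997786e+01]
err 0.001992266609676837
-40 95 [  26.9   61.  -141.8]
-40 105 [  30.1   52.2 -147.5]
-40 115 [  34.9   43.8 -154.8]
-35 95 [  24.7   58.8 -136.6]
-35 105 [  27.9   49.9 -142.1]
-35 115 [  32.9   41.2 -149.2]
-30 95 [  22.3   56.8 -131.2]
-30 105 [  25.5   47.7 -136.4]
-30 115 [  30.4   38.8 -143.2]
-25 95 [  19.6   55.1 -125.6]
-25 105 [  22.6   45.7 -130.3]
-25 115 [  27.4   36.6 -136.7]
```

Kinematics are understood and the final pose is well inside the joint ranges.

Call:
{"op": "send_rows", "data": {
  "motion": [
    [[-0.002,-0.02,-0.01],[0.05,0.05,0.04],-0.9],
    [[-0.004,-0.04,-0.02],[0.1,0.1,0.09],-0.9],
    [[-0.006,-0.066,-0.04],[0.15,0.14,0.14],-0.9],
    [[-0.006,-0.066,-0.04],[0.19,0.166,0.18],-0.9],
    [[-0.006,-0.066,-0.04],[0.191,0.167,0.189],-0.9]
  ]
}}

```text
t: 12.4
eef_pos: [0.4373, -0.0705, 0.1652]
orientation: [[-0.822, -0.063, 0.566], [-0.05, 0.998, 0.039], [-0.567, 0.004, -0.823]]
force: [0.3, -0.7, -1.2]
gripper_width: 0.0135
grasp_force: 40.0
```

```bash
python3 - <<'E'
from press import *
from plant import env
st=env.get_state();print(st["eef_pos"],st["grasp_force"],st["qpos"])
print(rel(st,M+.153*n,R),rel(st,M+.118*n,R))
E
```

```text
[ 0.43732475 -0.07052439  0.1651738 ] 39.99971492215991 [ -37.73819625    6.79025464  119.93819821   42.87074367   33.69803559
 -163.54710276]
(array([ 0.004 , -0.0096, -0.0031]), array([-0.0036,  0.0011, -0.0022])) (array([ 0.004 , -0.0096, -0.0031]), array([-0.0045,  0.0007,  0.1145]))
```

j6 is close to its end at -163.5 deg; the needle is round, so I turn the tool about its own axis by +35 deg to relieve it.

Call:
{"op": "send_rows", "data": {
  "motion": [
    [[0,0,0.15],[0,0,0],-0.9],
    [[0,0,0.31],[0,0,0],-0.9],
    [[0,0,0.47],[0,0,0],-0.9],
    [[0,0,0.63],[0,0,0],-0.9],
    [[0,0,0.78],[0,0,0],-0.9]
  ]
}}

```text
t: 12.9
eef_pos: [0.4395, -0.0726, 0.1678]
orientation: [[-0.704, 0.423, 0.57], [0.536, 0.843, 0.036], [-0.466, 0.331, -0.821]]
force: [-0.4, 0.2, -1.2]
gripper_width: 0.0136
grasp_force: 40.0
```

```bash
cat >> press.py <<'E'
a=np.radians(35);Rz=np.array([[np.cos(a),-np.sin(a),0],[np.sin(a),np.cos(a),0],[0,0,1]])
R=R@Rz
E
python3 - <<'E'
from press import *
from plant import env
st=snap(env,"wrist","w8");st=env.get_state();print(st["eef_pos"],st["grasp_force"],st["qpos"])
print(rel(st,M+.153*n,R),rel(st,M+.118*n,R))
print("tip",proj("w8",st["eef_pos"]+.0928*st["orientation"][:,2]),"mouth",proj("w8",M))
E
```

```text
[ 0.43945549 -0.07259926  0.16782572] 39.9994558095932 [ -37.80017242    6.6872944   119.55736015   42.76096692   33.81255463
 -127.71194962]
(array([-0.0025, -0.0026, -0.0167]), array([0.0105, 0.0028, 0.0013])) (array([-0.0025, -0.0026, -0.0167]), array([0.0103, 0.003 , 0.1179]))
tip [[250.53821226 192.89358638]] mouth [[251.56756923 175.05835602]]
```

Call:
{"op": "send_rows", "data": {
  "motion": [
    [[-0.002,-0.003,-0.017],[0.01,0.003,0.03],-0.9],
    [[-0.002,-0.003,-0.017],[0.01,0.003,0.06],-0.9],
    [[-0.002,-0.003,-0.017],[0.01,0.003,0.09],-0.9],
    [[-0.002,-0.003,-0.017],[0.01,0.003,0.118],-0.9],
    [[-0.002,-0.003,-0.017],[0.01,0.003,0.118],-0.9]
  ]
}}

```text
t: 13.45
eef_pos: [0.458, -0.0684, 0.1366]
orientation: [[-0.712, 0.409, 0.571], [0.52, 0.853, 0.037], [-0.472, 0.324, -0.82]]
force: [-0.2, -0.2, -1.3]
gripper_width: 0.014
grasp_force: 40.0
```

```bash
python3 - <<'E'
from press import *
from plant import env
st=snap(env,"wrist","w9");snap(env,"scene","sc9");snap(env,"side","si9");st=env.get_state();print(st["eef_pos"],st["grasp_force"],st["qpos"],st["t"])
print(rel(st,M+.118*n,R))
t=st["eef_pos"]+.0928*st["orientation"][:,2]
for q in("w9","sc9","si9"):print(q,"tip",proj(q,t),"mouth",proj(q,M))
im=np.zeros((600,800,3),np.uint8)
c=load("w9")[0][:,:,::-1];A=cv2.resize(c[145:225,200:300],None,fx=5,fy=5,interpolation=cv2.INTER_CUBIC);im[:400,:500]=A
p=proj("sc9",M)[0].astype(int);print(p);c=load("sc9")[0][:,:,::-1];im[:300,500:]=cv2.resize(c[p[1]-35:p[1]+15,p[0]-25:p[0]+25],(300,300),interpolation=cv2.INTER_CUBIC)
p=proj("si9",M)[0].astype(int);print(p);c=load("si9")[0][:,:,::-1];im[300:,500:]=cv2.resize(c[p[1]-35:p[1]+15,p[0]-25:p[0]+25],(300,300),interpolation=cv2.INTER_CUBIC)
cv2.imwrite("pics/tip.png",im)
E
```

```text
[ 0.45764375 -0.06847747  0.1375373 ] 39.99984140507877 [ -35.13325699   12.11176158  120.37056696   49.95301893   27.9963266
 -135.41506155] 13.6
(array([0.0002, 0.0001, 0.0146]), array([-0.0014, -0.0008,  0.    ]))
w9 tip [[250.64925905 193.64116208]] mouth [[250.38037498 186.81009102]]
sc9 tip [[257.199733   189.15112439]] mouth [[253.51768324 197.22978289]]
si9 tip [[277.50298547 201.10041567]] mouth [[273.20643504 205.92641446]]
[253 197]
[273 205]
```

View pics/tip.png

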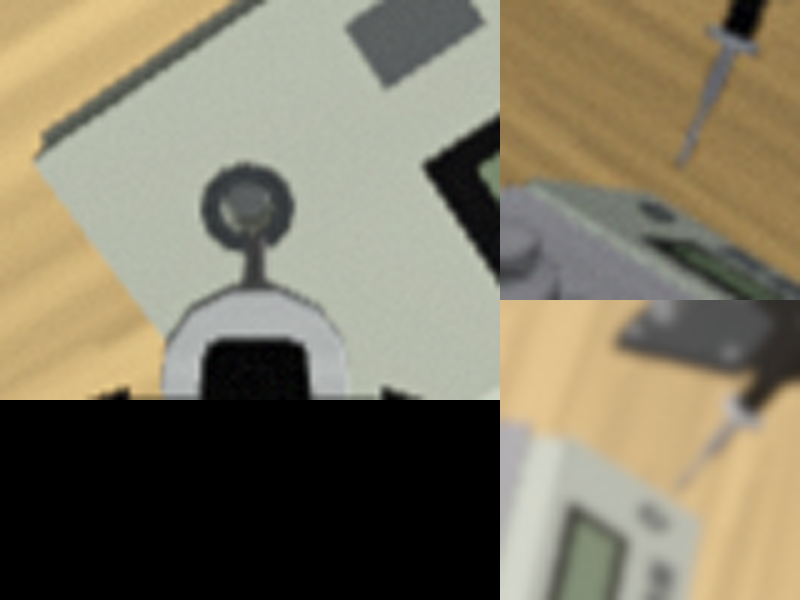

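The wrist crop (5x, offset (200,145)) shows the ring centred at (248,208) against a predicted (254,211), and the needle's tip at (255,240) as predicted; so the mouth lies about 1.1 mm to tool -y and 0.5 mm to tool +x. The scene and side crops show the needle lined up with the button.

Call:
{"op": "send_rows", "data": {
  "motion": [
    [[0,0,0],[0.0,-0.0045,0.02],-0.9],
    [[0,0,0],[0.0,-0.0045,0.045],-0.9],
    [[0,0,0],[0.0,-0.0045,0.065],-0.9],
    [[0,0,0],[0.0,-0.0045,0.085],-0.9],
    [[0,0,0],[0.0,-0.0045,0.1],-0.9]
  ]
}}

```text
t: 14.1
eef_pos: [0.4745, -0.0685, 0.1119]
orientation: [[-0.711, 0.409, 0.572], [0.52, 0.853, 0.037], [-0.473, 0.324, -0.819]]
force: [-0.2, -0.0, 0.4]
gripper_width: 0.0132
grasp_force: 40.0
```

```bash
cat > chk.py <<'E'
from press import *
from plant import env
Mp=M+R@[.0005,-.0011,0]
F=[]
for _ in range(3): env.camera("wrist");F.append(env.get_state()["force"])
st=env.get_state();f=np.mean(F,0);tip=st["eef_pos"]+.0928*st["orientation"][:,2];d=R.T@(tip-Mp)
print("t",st["t"],"tip in mouth frame(tool axes) mm",(d*1e3).round(2),"force tool",(R.T@f).round(2),"ax ang",np.degrees(np.arccos(min(1,-st["orientation"][:,2]@n))),st["qpos"].round(1),st["grasp_force"],st["gripper_width"])
E
python3 chk.py
```

```text
t 14.25 tip in mouth frame(tool axes) mm [ 0.14 -0.02  5.08] force tool [0.9  0.2  0.25] ax ang 0.026214487394159023 [ -33.4   16.9  120.2   57.2   24.3 -142.1] 39.99987043440342 0.013957384447502188
```

Call:
{"op": "send_rows", "data": {
  "motion": [
    [[0,0,0],[0,0,0.005],-0.9],
    [[0,0,0],[0,0,0.009],-0.9],
    [[0,0,0],[0,0,0.013],-0.9],
    [[0,0,0],[0,0,0.017],-0.9],
    [[0,0,0],[0,0,0.02],-0.9]
  ]
}}

```text
t: 14.75
eef_pos: [0.4777, -0.0684, 0.1076]
orientation: [[-0.71, 0.409, 0.573], [0.52, 0.853, 0.036], [-0.474, 0.324, -0.819]]
force: [-1.0, 0.5, 1.3]
gripper_width: 0.0137
grasp_force: 40.0
```

```bash
python3 chk.py
```

```text
t 14.9 tip in mouth frame(tool axes) mm [-0.21 -0.06 10.77] force tool [ 0.28  0.15 -2.07] ax ang 0.027157244058771814 [ -33.    17.7  120.1   58.7   23.6 -143.5] 40.000258879736066 0.013403060292881665
```

Call:
{"op": "send_rows", "data": {
  "motion": [
    [[0,0,0],[0,0,0.002],-0.9],
    [[0,0,0],[0,0,0.004],-0.9],
    [[0,0,0],[0,0,0.006],-0.9],
    [[0,0,0],[0,0,0.008],-0.9],
    [[0,0,0],[0,0,0.009],-0.9]
  ]
}}

```text
t: 15.4
eef_pos: [0.4792, -0.0683, 0.1056]
orientation: [[-0.71, 0.409, 0.573], [0.52, 0.853, 0.036], [-0.474, 0.324, -0.819]]
force: [-7.6, -0.8, 9.4]
gripper_width: 0.0135
grasp_force: 40.0
```

```bash
python3 chk.py
```

```text
t 15.55 tip in mouth frame(tool axes) mm [-0.2  -0.03 13.23] force tool [  0.49  -0.35 -10.14] ax ang 0.04513348805479564 [ -32.9   18.1  120.1   59.4   23.4 -144.1] 40.001941015943885 0.013465611139015525
```

Hard stop reached (10 N); holding.

Call:
{"op": "send_rows", "data": {
  "motion": [
    [[0,0,0],[0,0,0],-0.9],
    [[0,0,0],[0,0,0],-0.9],
    [[0,0,0],[0,0,0],-0.9],
    [[0,0,0],[0,0,0],-0.9],
    [[0,0,0],[0,0,0],-0.9]
  ]
}}

```text
t: 16.05
eef_pos: [0.4791, -0.0683, 0.1057]
orientation: [[-0.71, 0.409, 0.573], [0.52, 0.853, 0.036], [-0.474, 0.324, -0.819]]
force: [-5.6, -1.0, 9.0]
gripper_width: 0.0137
grasp_force: 40.0
```

Call:
{"op": "send_rows", "data": {
  "motion": [
    [[0,0,0],[0,0,0],-0.9],
    [[0,0,0],[0,0,0],-0.9],
    [[0,0,0],[0,0,0],-0.9],
    [[0,0,0],[0,0,0],-0.9],
    [[0,0,0],[0,0,-0.005],-0.9]
  ]
}}

```text
t: 16.55
eef_pos: [0.4784, -0.0683, 0.1067]
orientation: [[-0.71, 0.409, 0.573], [0.52, 0.853, 0.036], [-0.474, 0.324, -0.819]]
force: [-1.7, -0.6, 1.1]
gripper_width: 0.0133
grasp_force: 40.0
```

Call:
{"op": "send_rows", "data": {
  "motion": [
    [[0,0,0],[0,0,-0.02],-0.9],
    [[0,0,0],[0,0,-0.05],-0.9],
    [[0,0,0],[0,0,-0.09],-0.9],
    [[0,0,0],[0,0,-0.15],-0.9],
    [[0,0,0],[0,0,-0.24],-0.9]
  ]
}}

```text
t: 17.05
eef_pos: [0.4364, -0.0707, 0.1655]
orientation: [[-0.712, 0.409, 0.571], [0.52, 0.853, 0.037], [-0.472, 0.324, -0.82]]
force: [0.4, 0.1, -0.4]
gripper_width: 0.0136
grasp_force: 40.0
```

```bash
cat > back.py <<'E'
from h import *
from plant import env
Rr=np.array([[-.9633,.2685,0],[.2685,.9633,0],[0,0,-1.]]);Pr=np.array([.52297,-.34277,.12575])
if __name__=="__main__":
    import sys
    dz=float(sys.argv[1]);st=env.get_state();print(st["t"],st["eef_pos"],st["force"].round(1),st["grasp_force"],st["gripper_width"],st["qpos"].round(1))
    print(rel(st,Pr+[0,0,dz],Rr))
E
python3 back.py .124; python3 chk.py
```

```text
17.05 [ 0.43638431 -0.07072594  0.16547328] [ 0.4  0.1 -0.4] 40.00011758878827 0.013629804762736663 [ -38.     6.6  120.3   43.6   33.5 -130.1]
(array([ 0.3515,  0.6933, -0.326 ]), array([-0.8099, -0.5645, -0.0996]))
t 17.2 tip in mouth frame(tool axes) mm [ -0.84  -0.15 -60.8 ] force tool [-0.01  0.37  0.36] ax ang 0.1710986253669021 [ -38.     6.6  120.3   43.8   33.3 -130.4] 39.99981768429279 0.013734598680052229
```

Call:
{"op": "send_rows", "data": {
  "motion": [
    [[0,0,0],[-0.07,0.05,-0.12],-0.9],
    [[0.07,0.14,-0.065],[-0.2,-0.06,-0.14],-0.9],
    [[0.14,0.28,-0.13],[-0.35,-0.18,-0.14],-0.9],
    [[0.21,0.42,-0.2],[-0.47,-0.29,-0.13],-0.9],
    [[0.28,0.55,-0.26],[-0.58,-0.39,-0.12],-0.9]
  ]
}}

```text
t: 17.7
eef_pos: [0.4926, -0.2621, 0.239]
orientation: [[-0.942, 0.313, 0.122], [0.318, 0.948, 0.019], [-0.11, 0.057, -0.992]]
force: [0.3, -0.7, -0.6]
gripper_width: 0.0136
grasp_force: 40.0
```

```bash
python3 back.py .124
```

```text
17.7 [ 0.49263611 -0.26210307  0.23900041] [ 0.3 -0.7 -0.6] 40.0008303578943 0.013585592058454516 [ -42.7   20.2   77.1    5.7   78.3 -115.2]
(array([ 0.0689,  0.1418, -0.064 ]), array([-0.1846, -0.2212, -0.0284]))
```

Call:
{"op": "send_rows", "data": {
  "motion": [
    [[0.035,0.07,-0.032],[-0.09,-0.11,-0.02],-0.9],
    [[0.069,0.142,-0.064],[-0.16,-0.19,-0.028],-0.9],
    [[0.069,0.142,-0.064],[-0.185,-0.221,-0.028],-0.9],
    [[0.069,0.142,-0.064],[-0.185,-0.221,-0.028],-0.9],
    [[0.069,0.142,-0.064],[-0.185,-0.221,-0.028],-0.9]
  ]
}}

```text
t: 18.2
eef_pos: [0.522, -0.3401, 0.2487]
orientation: [[-0.963, 0.27, 0.003], [0.27, 0.963, 0.003], [-0.002, 0.003, -1.0]]
force: [-0.6, 1.1, -0.4]
gripper_width: 0.0136
grasp_force: 40.0
```

```bash
python3 - <<'E'
from plant import env
env.camera("wrist");env.camera("wrist")
E
python3 back.py .04;python3 back.py .004
```

```text
18.3 [ 0.5217929  -0.33975901  0.24985869] [-0.2 -0.1 -1. ] 39.99996470287442 0.013783356422495483 [ -44.    28.9   60.7    0.2   90.3 -118.4]
(array([ 0.003 ,  0.0042, -0.0014]), array([-0.0056, -0.0093,  0.2804]))
18.3 [ 0.5217929  -0.33975901  0.24985869] [-0.2 -0.1 -1. ] 39.99996470287442 0.013783356422495483 [ -44.    28.9   60.7    0.2   90.3 -118.4]
(array([ 0.003 ,  0.0042, -0.0014]), array([-0.0052, -0.0096,  0.4004]))
```

Call:
{"op": "send_rows", "data": {
  "motion": [
    [[0.003,0.004,-0.001],[-0.005,-0.009,0.02],-0.9],
    [[0.003,0.004,-0.001],[-0.005,-0.009,0.08],-0.9],
    [[0.003,0.004,-0.001],[-0.005,-0.009,0.14],-0.9],
    [[0.003,0.004,-0.001],[-0.005,-0.009,0.163],-0.9],
    [[0.003,0.004,-0.001],[-0.005,-0.009,0.163],-0.9]
  ]
}}

```text
t: 18.8
eef_pos: [0.5225, -0.3433, 0.2005]
orientation: [[-0.963, 0.269, -0.001], [0.269, 0.963, 0.0], [0.001, 0.0, -1.0]]
force: [0.3, 0.2, 0.3]
gripper_width: 0.0137
grasp_force: 40.0
```

```bash
python3 - <<'E'
from plant import env
env.camera("wrist");env.camera("wrist")
E
python3 back.py .04;python3 back.py .002
```

```text
18.9 [ 0.52293704 -0.34382325  0.20206397] [-0.4 -0.2 -0.2] 39.99991614371538 0.01390400637837436 [ -44.1   30.9   65.    -0.    84.  -118.5]
(array([-0.0018,  0.0019, -0.0015]), array([0.001 , 0.0036, 0.121 ]))
18.9 [ 0.52293704 -0.34382325  0.20206397] [-0.4 -0.2 -0.2] 39.99991614371538 0.01390400637837436 [ -44.1   30.9   65.    -0.    84.  -118.5]
(array([-0.0018,  0.0019, -0.0015]), array([0.0012, 0.0038, 0.2477]))
```

Call:
{"op": "send_rows", "data": {
  "motion": [
    [[0,0,0],[0.001,0.0035,0.01],-0.9],
    [[0,0,0],[0.001,0.0035,0.05],-0.9],
    [[0,0,0],[0.001,0.0035,0.1],-0.9],
    [[0,0,0],[0.001,0.0035,0.135],-0.9],
    [[0,0,0],[0.001,0.0035,0.135],-0.9]
  ]
}}

```text
t: 19.4
eef_pos: [0.5222, -0.3422, 0.1589]
orientation: [[-0.963, 0.27, -0.002], [0.27, 0.963, 0.001], [0.002, 0.001, -1.0]]
force: [-0.7, -0.2, -0.1]
gripper_width: 0.0136
grasp_force: 40.0
```

Call:
{"op": "send_rows", "data": {
  "motion": [
    [[0,0,0],[0,0,0],-0.9],
    [[0,0,0],[0,0,0],-0.9],
    [[0,0,0],[0,0,0],-0.9],
    [[0,0,0],[0,0,0],-0.9],
    [[0,0,0],[0,0,0],-0.9]
  ]
}}

```text
t: 19.9
eef_pos: [0.5228, -0.3428, 0.161]
orientation: [[-0.963, 0.27, 0.0], [0.27, 0.963, -0.001], [-0.001, -0.001, -1.0]]
force: [-0.2, -0.5, -0.4]
gripper_width: 0.0139
grasp_force: 40.0
```

```bash
python3 back.py .004;python3 back.py .001
```

```text
19.9 [ 0.52277985 -0.34275482  0.16099397] [-0.2 -0.5 -0.4] 39.999875742942095 0.013864187286237666 [ -44.1   32.7   68.8   -0.    78.4 -118.4]
(array([-0.0014,  0.001 , -0.0017]), array([-0.0005,  0.0002,  0.1041]))
19.9 [ 0.52277985 -0.34275482  0.16099397] [-0.2 -0.5 -0.4] 39.999875742942095 0.013864187286237666 [ -44.1   32.7   68.8   -0.    78.4 -118.4]
(array([-0.0014,  0.001 , -0.0017]), array([-0.0005,  0.0002,  0.1141]))
```

Well aligned; lowering to 4 mm, then slowly onto the fork.

Call:
{"op": "send_rows", "data": {
  "motion": [
    [[0,0,0],[-0.0005,0,0.02],-0.9],
    [[0,0,0],[-0.0005,0,0.045],-0.9],
    [[0,0,0],[-0.0005,0,0.07],-0.9],
    [[0,0,0],[-0.0005,0,0.09],-0.9],
    [[0,0,0],[-0.0005,0,0.1],-0.9]
  ]
}}

```text
t: 20.4
eef_pos: [0.5227, -0.3426, 0.1297]
orientation: [[-0.963, 0.27, -0.001], [0.27, 0.963, 0.0], [0.001, -0.0, -1.0]]
force: [0.5, -0.4, -0.5]
gripper_width: 0.0135
grasp_force: 40.0
```

Call:
{"op": "send_rows", "data": {
  "motion": [
    [[0,0,0],[0,0,0],-0.9],
    [[0,0,0],[0,0,0.002],-0.9],
    [[0,0,0],[0,0,0.005],-0.9],
    [[0,0,0],[0,0,0.008],-0.9],
    [[0,0,0],[0,0,0.011],-0.9]
  ]
}}

```text
t: 20.9
eef_pos: [0.5229, -0.3428, 0.1275]
orientation: [[-0.963, 0.27, 0.0], [0.27, 0.963, -0.001], [-0.001, -0.001, -1.0]]
force: [0.4, -0.3, -0.8]
gripper_width: 0.0138
grasp_force: 40.0
```

```bash
python3 - <<'E'
from plant import env
for _ in range(3): env.camera("wrist");print(env.get_state()["force"])
E
python3 back.py 0
```

```text
[-0.03677733  1.08617739 -0.33645076]
[ 0.46467297 -0.88625184 -0.73064462]
[ 0.39363462 -0.40316543 -0.59261836]
21.05 [ 0.52288694 -0.34276028  0.12745553] [ 0.4 -0.4 -0.6] 39.99997057020664 0.013293830464778722 [ -44.1   34.6   71.3   -0.    74.1 -118.4]
(array([-0.0011,  0.0005, -0.0017]), array([-0.0003,  0.    ,  0.0057]))
```

Call:
{"op": "send_rows", "data": {
  "motion": [
    [[0,0,0],[0,0,0.001],-0.9],
    [[0,0,0],[0,0,0.003],-0.9],
    [[0,0,0],[0,0,0.0045],-0.9],
    [[0,0,0],[0,0,0.006],-0.9],
    [[0,0,0],[0,0,0.0065],-0.9]
  ]
}}

```text
t: 21.55
eef_pos: [0.5229, -0.3428, 0.1258]
orientation: [[-0.963, 0.27, 0.0], [0.27, 0.963, -0.001], [-0.001, -0.001, -1.0]]
force: [-0.6, 0.8, 2.6]
gripper_width: 0.0138
grasp_force: 40.0
```

```bash
python3 - <<'E'
from plant import env
for _ in range(3): env.camera("wrist");print(env.get_state()["force"])
E
python3 back.py 0
```

```text
[-0.06111803 -0.36405198  1.34325568]
[-0.5115801   1.03736636  3.43181506]
[-0.11169269 -0.61118495  2.42808341]
21.7 [ 0.52291021 -0.34276229  0.12574011] [-0.1 -0.6  2.4] 40.00048181042075 0.013762825767453702 [ -44.1   34.6   71.4   -0.    73.9 -118.4]
(array([-0.0012,  0.0008, -0.0016]), array([-0.0002,  0.    , -0.    ]))
```

Call:
{"op": "send_rows", "data": {
  "motion": [
    [[0,0,0],[0,0,0],-0.6],
    [[0,0,0],[0,0,0],-0.4],
    [[0,0,0],[0,0,0],0.0],
    [[0,0,0],[0,0,0],0.0],
    [[0,0,0],[0,0,0],0.0]
  ]
}}

```text
t: 22.2
eef_pos: [0.5229, -0.3428, 0.1255]
orientation: [[-0.963, 0.27, 0.0], [0.27, 0.963, -0.001], [-0.0, -0.001, -1.0]]
force: [0.3, -0.4, -0.4]
gripper_width: 0.0438
grasp_force: 0.0
```

Call:
{"op": "send_rows", "data": {
  "motion": [
    [[0,0,0],[0,0,-0.03],0.0],
    [[0,0,0],[0,0,-0.12],0.0],
    [[0,0,0],[0,0,-0.25],0.0],
    [[0,0,0],[0,0,-0.38],0.0],
    [[0,0,0],[-0.05,0,-0.45],0.0]
  ]
}}

```text
t: 22.7
eef_pos: [0.5371, -0.3468, 0.2656]
orientation: [[-0.963, 0.27, 0.004], [0.27, 0.963, -0.005], [-0.005, -0.004, -1.0]]
force: [-0.1, -0.5, 0.5]
gripper_width: 0.0437
grasp_force: 0.0
```

Call:
{"op": "send_rows", "data": {
  "motion": [
    [[0,0,0],[0,0,0],0.0],
    [[0,0,0],[0,0,0],0.0],
    [[0,0,0],[0,0,0],0.0],
    [[0,0,0],[0,0,0],0.0],
    [[0,0,0],[0,0,0],0.0]
  ]
}}

```text
t: 23.2
eef_pos: [0.537, -0.3466, 0.2598]
orientation: [[-0.963, 0.27, -0.001], [0.27, 0.963, 0.0], [0.001, -0.0, -1.0]]
force: [1.1, -0.3, 0.7]
gripper_width: 0.0439
grasp_force: 0.0
```

```bash
python3 - <<'E'
from h import *
from plant import env
for c,n in(("wrist","wf"),("side","df"),("scene","sf")):snap(env,c,n)
im=np.zeros((600,800,3),np.uint8)
g=lambda n:load(n)[0][:,:,::-1]
p=proj("wf",[.5237,-.342,.171])[0].astype(int);print(p)
x,y=max(p[0]-65,0),max(p[1]-50,0);im[:300,:400]=cv2.resize(g("wf")[y:y+98,x:x+130],(400,300))
p=proj("df",[.53,-.34,.1])[0].astype(int);im[:300,400:]=cv2.resize(g("df")[p[1]-40:p[1]+35,p[0]-50:p[0]+50],(400,300),interpolation=cv2.INTER_CUBIC)
im[300:,:400]=cv2.resize(g("sf"),(400,300));im[300:,400:]=cv2.resize(g("df"),(400,300))
cv2.imwrite("pics/final.png",im);st=env.get_state();print(st["t"],st["eef_pos"],st["gripper_width"])
E
```

```text
[251 178]
23.35 [ 0.5372022  -0.34665391  0.26025111] 0.04385792924126702
```

View pics/final.png

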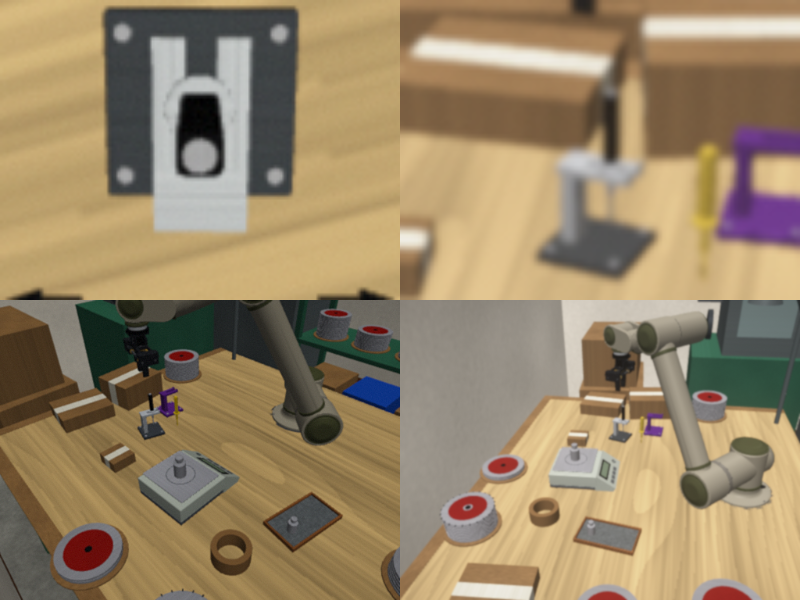

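The stylus hangs upright on its collar, centred in the fork (top at (200,155) in the wrist crop). The weight stands centred on the pan at (180,467), and everything else is where it was.

```bash
python3 -c "
from plant import env
print(env.sign_off())"
```

```text
the job is handed in; nothing more can be done
None
```

The job is done and handed in at about 23 s: the large weight stands mid-pan, the button was pushed to its hard stop and held for about a second, and the stylus hangs upright in its fork.

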